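Refit the filler cap of a hydraulic power pack

TASK

The oil has been topped up: put the black filler cap back on the open filler neck of the hydraulic power pack and screw it fully home, without forcing it. Set it squarely on the neck, turn it backward (anticlockwise from above) under a light press until you feel it drop into the thread starts, then screw it forward (clockwise) down to its stop and let go. Leave the other things on the table where they are.

Things in the scene. Friction and masses are not known exactly. Their poses are not given: they have to be found in the camera images.
- filler_cap: Black plastic filler cap, about 0.15 kg, standing on its open side. Skirt 62 mm across, 26 mm high, hollow; closed crown to 30.5 mm; knob above. Origin: centre of the underside (skirt's lower rim), z up through the knob. Inside, a sprung rubber sealing disc faces down 18 mm above the underside and gives 2.5 N/mm over 5.5 mm when it meets the neck's rim.
- cap_knob (a point): Middle of the cap's fluted round knob: 40 mm across, from 30 to 55 mm above the cap's underside (this point at 42.5 mm), so fingertips must stay above the crown at 30.5 mm. Gripped with only 20 to 30 N it slips round in the fingers at the stop before the thread is harmed.
- cap_pins (a point): On the cap's axis at the height of its pins, 4 mm above the underside: three round steel pins, 5 mm thick, 120 degrees apart, point inward from the skirt (27 mm inner radius) to 21.3 mm from the axis. One lies along the cap's +x. They ride on or under the neck's three ramps.
- filler_mouth (a point): Centre of the top rim of the open filler neck, 126 mm above the table; axes as the pack's. Upright tube, 40 mm outside, rim chamfered. Height of the cap's underside against this point: -8 to -14 mm while its pins ride on top of ramps or ribs; -18 mm or lower once they drop through the gaps (seal then touches the rim); -22.5 mm fully home, pins under the ramps and at the ribs.
- ramp_top (a point): On the neck's axis, 6.5 mm below the rim, where the tops of its three outside thread ramps start (120 degrees apart, 3.5 mm thick, out to 25.5 mm radius). Each falls 6 mm clockwise (from above) in 77 degrees to an upright stop rib, as high as the start; then a gap of 33 degrees. On top of a ramp the cap turned back climbs, then drops; turned forward it runs hard into the ribs.
- neck_foot (a point): On the neck's axis at the top of its screwed flange (71 mm across), 28 mm below the rim. The flange may sit at any angle: no pose tells where the ramps start. The drop comes within 100 degrees of back-turning, home within 110 degrees forward, against 11 N of seal spring and about 0.3 N m. The thread stands 70 N summed over all its contacts; the spring makes about 25 N of that at home.
- pack: Hydraulic power pack, fixed: grey tank 118 x 200 mm, lid 128 x 210 mm with its top 93 mm high. Origin: centre of the underside; z up, y along the tank, front faces -x. The filler neck stands on the lid 55 mm toward +y; an upright finned motor (74 mm across, to 186 mm high) 57 mm toward -y; its valve block with a gauge reaches 108 mm out at the front, at the motor's end.
- spanner: Steel spanner, 26 x 182 x 5 mm, lying on the table before the pack; origin at its middle, y along it. Bystander.
- black_tape: Roll of black tape, 65 mm across, 19 mm high, lying flat at the right; origin at the centre of its underside. Bystander.
- pliers: Combination pliers with red grips, 60 x 173 x 16 mm, lying at the left; origin at the middle of its underside, y along it. Bystander.
- cleaner_can: Red spray can, 59 mm across, 198 mm high, standing at the rear right; origin at the centre of its foot. Bystander.
Mind the look-alikes: they are no part of the job. Of the things that look like the filler_cap, the larger one is meant.

How it is judged:
By the outcome, as a careful person would: the job done as asked, in the order asked, and still so for the second after the job is handed in, with the robot touching nothing.
It also fails if it takes over 64 s, if anything falls off the work surface, if the arm or the gripper's body presses on something with over 40 N, if the wrist force passes 120 N, or if a joint passes its speed limit or range.

ROBOT

A 6-joint arm with a two-finger parallel gripper is mounted at the origin on a cart in front of the work surface, level with it; the furniture and walls round the work are solid. World frame = base frame: x ahead of the robot, y to its left, z up, the work surface at z = 0. Lengths are in m, angles in rad, forces in N, time in s.
With the tool pointing down it reaches from about 0.35 to 0.925 m from the base axis. Payload 6.4 kg.
Tool frame: the origin (TCP) lies between the finger pads; the fingertips stand 8 mm ahead of it and the grasp point (between the pads) lies 11 mm behind it; z points along the fingers, y is the line along which they close (so a half turn about z gives the same grasp; the last joint's range is limited). The gripper opens to 94 mm and grips with 3 to 60 N. Pads are 16 mm wide; open, the fingers measure 119 mm over their backs; the gripper's body (75 mm by 177 mm) begins 78 mm behind the grasp point.
Start: joints at [-1.367, 0.245, 1.558, -0, 1.339, -0.174], TCP at [0.24, -0.604, 0.213] pointing down, gripper open.
Joint ranges: [-3.13, 3.13], [-1.02, 2.26], [0.13, 2.54], [-0.95, 4.09], [0.21, 2.88], [-2.74, 2.74]. Speed limits (rad/s): [2.57, 2.57, 3.14, 3.14, 3.14, 3.14].

INTERFACE

Orientations are given as a 3x3 rotation matrix whose columns are the frame's x, y, z axes.
In Python, from cell import r gives the robot as it stands.
- The arm moves only by the shell command python3 -m handwheel 'ROWS' [FORCE]. ROWS is JSON, a list of rows, each a list of 7 numbers: the turn, a rotation vector about the tool's x, y, z in degrees, then the shift along the tool's x, y, z in m, then the opening, from -1 (shut) to 1 (fully open). A call has exactly 10 rows; each row shifts and turns the commanded pose from where the row before left it, along the tool's axes as they then stand; what a row does not reach is not made up. A row lasts 1/12 s, in which the tool goes at most 41.7 mm and 7.16 degrees, less where a joint would pass 70% of its speed; a pose out of reach is approached as far as the arm can. A call with a gripper value outside its range is refused whole. The fingers move at their own pace and stop on an object; FORCE is the grip in N (left out, the last holds). Time passes only in rows, so rows that do not move let the fingers close, or fill a call up. It gives the time, the measured TCP pose, the force, the opening and the grip force at its end, in the units of the state.
- r.observe(): the state, without advancing time (a new reading comes with each control period).
- r.snapshot(name): name is "scene" or "top" or "wrist"; returns (picture, depth): 400x640x3 uint8, blue, green, red; 400x640 float32, m along the optical axis (not along the pixel's ray), 0 where there is no reading.
- r.calibration(name): a dict with "K" (3x3 intrinsics, pixels), "k1" (the pictures are not rectified: a ray, as slopes to the right and down, at radius r is drawn at 1 + k1 r^2 times it, then the intrinsics apply), "cam_to_world" (4x4, takes a point from camera to world coordinates); the wrist camera has in their place "tool_from_camera" (4x4, takes a point from camera to tool coordinates, whose origin is the TCP and whose axes are the flange's). Camera axes: x right, y up, looking along -z (the intrinsics and any distortion apply to the point x, -y, -z); pixel columns grow to the right and rows downward; lengths in m; the calibration is good to about 2 mm. A picture is of the moment at which its call begins: read the wrist's pose just before it. calibration takes no time and is no camera call.
- r.hand_in(): hands the job in; it is judged then, once.
The state is a dict: "t": time; "q": joint angles; "joint_vel": joint speeds; "joint_efforts": joint torques, N m; "tcp_pos": TCP position; "tool_rot": TCP orientation; "wrist_force": force on the tool from outside, world axes, zero at the start; "wrist_torque": the same for the moment, N m; "finger_gap": finger opening in m; "gripper_force": force on a finger pad.
Only numpy, scipy, OpenCV 4.12 (cv2) and the standard library are available. Lean on these libraries where they do the work, as an engineer would, in place of code of your own. Each camera call takes 0.05 s, during which the arm holds its last target. There are 200 camera calls.

## Working session

There is one attempt and no reset: what is moved stays moved. The work goes in short steps, Python scripts to look and compute and a shell command to move; the robot and the scene stay as the last step left them, time stands still between calls to the robot, and variables do not carry over. Pictures are saved under pics/ and viewed, at most 10 in all, crops included, and the job is handed in when it is done.

```bash
mkdir -p pics; ls; cat > h.py <<'E'
import numpy as np, cv2
from cell import r
def snap(n):
    s=r.observe(); im,d=r.snapshot(n); c=r.calibration(n)
    if n=='wrist':
        T=np.eye(4);T[:3,:3]=s['tool_rot'];T[:3,3]=s['tcp_pos'];T=T@np.array(c['tool_from_camera'])
    else: T=np.array(c['cam_to_world'])
    np.savez('/tmp/'+n,im=im,d=d,K=c['K'],k1=c['k1'],T=T); return im
def pts(n,uv):
    z=np.load('/tmp/'+n+'.npz');K=z['K'];k=float(z['k1'])
    uv=np.array(uv,float).reshape(-1,1,2)
    p=cv2.undistortPoints(uv,K,np.array([k,0,0,0.]))[:,0]
    return z,p
def at_depth(n,uv):
    z,p=pts(n,uv);o=[]
    for (u,v),(a,b) in zip(uv,p):
        w=z['d'][int(v)-1:int(v)+2,int(u)-1:int(u)+2];w=w[w>0];D=np.median(w) if len(w) else 0
        o.append((z['T']@[a*D,-b*D,-D,1])[:3])
    return np.round(o,4)
def at_height(n,uv,h):
    z,p=pts(n,uv);o=[]
    T=z['T']
    for a,b in p:
        d=T[:3,:3]@[a,-b,-1]; o.append(T[:3,3]+d*(h-T[2,3])/d[2])
    return np.round(o,4)
def cloud(n):
    z=np.load('/tmp/'+n+'.npz');H,W=z['d'].shape
    uu,vv=np.meshgrid(np.arange(W),np.arange(H))
    p=cv2.undistortPoints(np.stack([uu.ravel(),vv.ravel()],1).astype(float).reshape(-1,1,2),z['K'],np.array([float(z['k1']),0,0,0.]))[:,0]
    D=z['d'].ravel();P=np.stack([p[:,0]*D,-p[:,1]*D,-D],1)@z['T'][:3,:3].T+z['T'][:3,3]
    P[D==0]=np.nan
    return P.reshape(H,W,3)
E
python3 - <<'E'
from h import *
for n in('scene','top'): cv2.imwrite(f'pics/{n}1.png',snap(n))
print(r.observe()['tool_rot'], r.observe()['finger_gap']); print(r.calibration('wrist'))
E
```

```text
pics
[[ 9.29461186e-01  3.68919700e-01 -3.98807560e-04]
 [ 3.68919832e-01 -9.29459705e-01  1.67754670e-03]
 [ 2.48204466e-04 -1.70634256e-03 -9.99998513e-01]] 0.09396331053484452
{'K': array([[343.1352945 ,   0.        , 324.85207051],
       [  0.        , 343.1352945 , 207.13888875],
       [  0.        ,   0.        ,   1.        ]]), 'k1': -0.011156179426297983, 'tool_from_camera': array([[-3.74661664e-04,  9.69068125e-01,  2.46793091e-01,
         7.23217851e-02],
       [ 9.99999708e-01,  5.27313596e-04, -5.52451623e-04,
         8.60713803e-04],
       [-6.65500610e-04,  2.46792812e-01, -9.69068039e-01,
        -1.70146429e-01],
       [ 0.00000000e+00,  0.00000000e+00,  0.00000000e+00,
         1.00000000e+00]])}
```

View pics/top1.png

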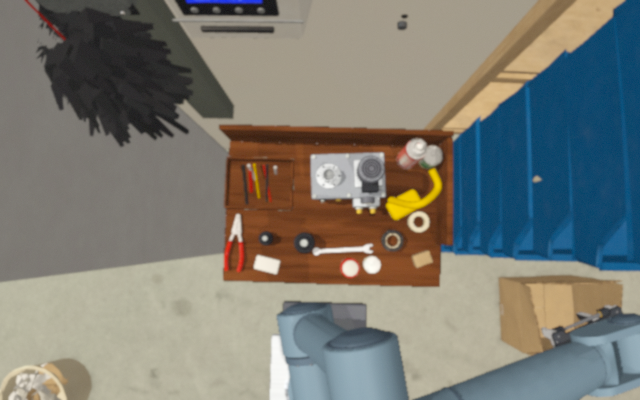

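View pics/scene1.png

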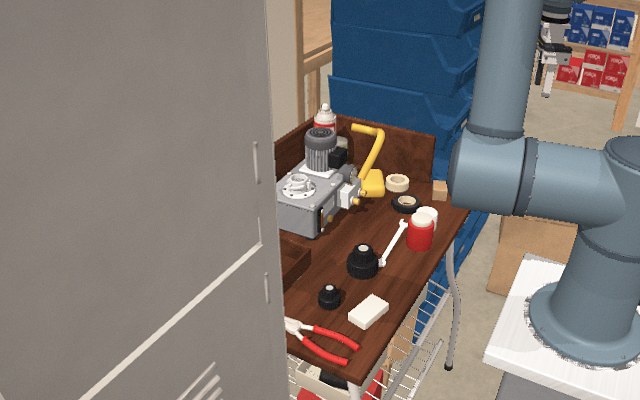

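The top view shows the larger cap at about (304,242), the smaller look-alike at (266,238) and the neck at (328,175). In the scene view, the larger cap is at (362,262).

```bash
python3 - <<'E'
from h import *
print(at_height('top',[(304,242),(266,238)],0.05)); print(at_depth('top',[(304,242),(266,238),(328,175),(320,185),(370,168)]))
print(at_height('top',[(328,175)],0.126))
P=cloud('top')
def reg(lo,hi,c,R):
    m=(P[...,2]>lo)&(P[...,2]<hi)&(np.hypot(P[...,0]-c[0],P[...,1]-c[1])<R)
    q=P[m]; print(len(q),np.round(q.mean(0),4),np.round(q.min(0),4),np.round(q.max(0),4))
c=at_height('top',[(304,242)],0.05)[0]; reg(.015,.08,c,.06); reg(.045,.08,c,.06)
n=at_height('top',[(328,175)],0.126)[0]; reg(.11,.14,n,.06)
m=(P[...,2]>.085)&(P[...,2]<.1)&(np.abs(P[...,0]-n[0])<.12)&(np.abs(P[...,1]-n[1]+.05)<.16)
q=P[m][:,:2].astype(np.float32);print(cv2.minAreaRect(q))
# IK yaw info
s=r.observe();print(s['q'],s['tcp_pos'])
E
```

```text
[[0.4295 0.0701 0.05  ]
 [0.4377 0.1811 0.05  ]]
[[ 0.4296  0.0699  0.0536]
 [ 0.4377  0.1828  0.0371]
 [ 0.6182  0.0063  0.1153]
 [ 0.5919  0.0281  0.0948]
 [ 0.6299 -0.1036  0.1855]]
[[0.6167 0.0064 0.126 ]]
347 [0.4281 0.0713 0.0386] [0.3967 0.0415 0.0193] [0.4589 0.104  0.0605]
133 [0.4281 0.0719 0.0535] [0.4092 0.0529 0.0456] [0.4469 0.0907 0.0605]
237 [0.6191 0.0057 0.1176] [ 0.5951 -0.019   0.1103] [0.6441 0.0289 0.1294]
((0.6380329728126526, -0.0438208132982254), (0.31900012493133545, 0.1981428861618042), 89.79805755615234)
[-1.36710284e+00  2.45714743e-01  1.55888660e+00 -5.26262988e-05
  1.33871485e+00 -1.74141196e-01] [ 0.23964867 -0.6036356   0.21247738]
```

```bash
R="[0,0,-6.84,0,0,0,1]"; python3 -m handwheel '[[0,0,-6.84,0,0,0,1],[0,0,-6.84,0,0,0,1],[0,0,-6.84,0,0,0,1],[0,0,-6.84,0,0,0,1],[0,0,-6.84,0,0,0,1],[0,0,-6.84,0,0,0,1],[0,0,-6.84,0,0,0,1],[0,0,-6.84,0,0,0,1],[0,0,-6.84,0,0,0,1],[0,0,-6.84,0,0,0,1]]' 25
python3 -m handwheel '[[0,0,0,0.034,0.0095,0,1],[0,0,0,0.034,0.0095,0,1],[0,0,0,0.034,0.0095,0,1],[0,0,0,0.034,0.0095,0,1],[0,0,0,0.034,0.0095,0,1],[0,0,0,0.034,0.0095,0,1],[0,0,0,0.034,0.0095,0,1],[0,0,0,0.034,0.0095,0,1],[0,0,0,0.034,0.0095,0,1],[0,0,0,0.034,0.0095,0,1]]'
```

```text
t: 0.93
tcp_pos: [0.2397, -0.6038, 0.2128]
tool_rot: [[-0.007, 1.0, -0.0], [1.0, 0.007, 0.001], [0.001, -0.0, -1.0]]
wrist_force: [0.2, -0.1, -0.1]
finger_gap: 0.0944
gripper_force: 0.0
t: 1.77
tcp_pos: [0.3344, -0.2623, 0.213]
tool_rot: [[-0.0, 1.0, -0.0], [1.0, 0.0, 0.0], [0.0, -0.0, -1.0]]
wrist_force: [1.3, 0.4, 0.5]
finger_gap: 0.0939
gripper_force: 0.0
```

```bash
python3 -m handwheel '[[0,0,0,0.037,0.0105,0,1],[0,0,0,0.037,0.0105,0,1],[0,0,0,0.037,0.0105,0,1],[0,0,0,0.037,0.0105,0,1],[0,0,0,0.037,0.0105,0,1],[0,0,0,0.037,0.0105,0,1],[0,0,0,0.037,0.0105,0,1],[0,0,0,0.037,0.0105,0,1],[0,0,0,0.037,0.0105,0,1],[0,0,0,0,0,0,1]]'
python3 - <<'E'
from h import *
cv2.imwrite('pics/w1.png',snap('wrist'))
P=cloud('wrist')
print(r.observe()['q'])
for lo,hi in((.02,.034),(.045,.065),(.052,.065)):
    m=(P[...,2]>lo)&(P[...,2]<hi)&(np.hypot(P[...,0]-.429,P[...,1]-.071)<.045)
    q=P[m];v,u=np.where(m);print(len(q),np.round([q.min(0),q.max(0),np.median(q,0)],4),u.mean(),v.mean(),cv2.minEnclosingCircle(q[:,:2].astype(np.float32)))
E
```

```text
t: 2.6
tcp_pos: [0.4288, 0.0742, 0.2132]
tool_rot: [[-0.009, 1.0, -0.0], [1.0, 0.009, 0.002], [0.002, -0.0, -1.0]]
wrist_force: [0.6, -0.4, -0.5]
finger_gap: 0.0938
gripper_force: 0.0
[-9.62523944e-02 -2.90116468e-01  2.08450022e+00  1.37548182e-04
  1.34835711e+00 -1.03512935e-01]
1442 [[0.3979 0.0391 0.0201]
 [0.4602 0.1011 0.034 ]
 [0.4289 0.079  0.0293]] 323.57975034674064 188.76976421636616 ((0.42837992310523987, 0.06954290717840195), 0.031996458768844604)
1147 [[0.4093 0.0502 0.0452]
 [0.4481 0.0889 0.0567]
 [0.429  0.0708 0.0538]] 323.55623365300784 197.83435047951178 ((0.42871376872062683, 0.06943265348672867), 0.020127927884459496)
966 [[0.4094 0.0508 0.052 ]
 [0.4481 0.0884 0.0567]
 [0.429  0.07   0.0541]] 323.41407867494826 198.65113871635612 ((0.4287314713001251, 0.06923288106918335), 0.019649630412459373)
```

View pics/w1.png

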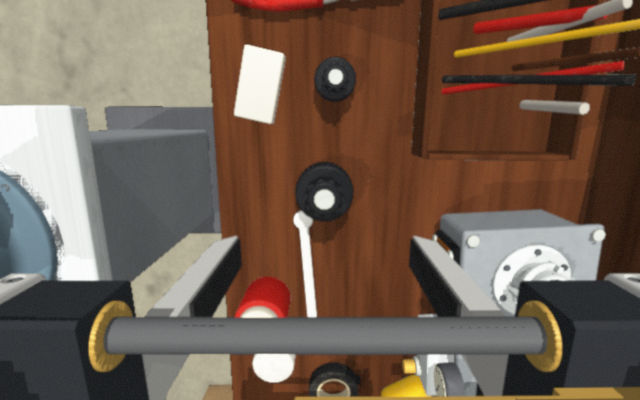

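The larger cap is at (324,190), its knob axis measures (0.4287, 0.0694), and its top measures about 54 mm high, which fits the given size. Descending to grasp it.

```bash
python3 -m handwheel '[[0,0,0,-0.0045,0,0.021,1],[0,0,0,0,0,0.021,1],[0,0,0,0,0,0.021,1],[0,0,0,0,0,0.021,1],[0,0,0,0,0,0.021,1],[0,0,0,0,0,0.021,1],[0,0,0,0,0,0.021,1],[0,0,0,0,0,0.017,1],[0,0,0,0,0,0.0075,1],[0,0,0,0,0,0,1]]' 25
python3 -c "
from cell import r
s=r.observe();print(s['tcp_pos'],s['tool_rot'])"
```

```text
t: 3.48
tcp_pos: [0.427, 0.0637, 0.0402]
tool_rot: [[0.001, 1.0, -0.004], [1.0, -0.001, 0.0], [0.0, -0.004, -1.0]]
wrist_force: [-0.5, 0.1, -0.3]
finger_gap: 0.0939
gripper_force: 0.0
[0.42698047 0.06374381 0.04022104] [[ 7.53873396e-04  9.99990516e-01 -4.28949580e-03]
 [ 9.99999665e-01 -7.52496477e-04  3.22602672e-04]
 [ 3.19371782e-04 -4.28973756e-03 -9.99990748e-01]]
```

```bash
python3 -m handwheel '[[0,0,0,0.003,0.001,0,1],[0,0,0,0.0027,0.0007,0,1],[0,0,0,0,0,0,1],[0,0,0,0,0,0,1],[0,0,0,0,0,0,-1],[0,0,0,0,0,0,-1],[0,0,0,0,0,0,-1],[0,0,0,0,0,0,-1],[0,0,0,0,0,0,-1],[0,0,0,0,0,0,-1]]' 25
python3 -m handwheel '[[0,0,0,0,0,0,-1],[0,0,0,0,0,0,-1],[0,0,0,0,0,0,-1],[0,0,0,0,0,0,-1],[0,0,0,0,0,0,-1],[0,0,0,0,0,0,-1],[0,0,0,0,0,0,-1],[0,0,0,0,0,0,-1],[0,0,0,0,0,0,-1],[0,0,0,0,0,0,-1]]'
python3 -c "
from cell import r
s=r.observe();print(s['tcp_pos'],s['tool_rot'])"
```

```text
t: 4.32
tcp_pos: [0.4304, 0.0702, 0.0419]
tool_rot: [[-0.001, 1.0, -0.0], [1.0, 0.001, -0.0], [-0.0, -0.0, -1.0]]
wrist_force: [0.3, -0.3, -0.1]
finger_gap: 0.0574
gripper_force: 0.0
t: 5.15
tcp_pos: [0.4304, 0.0702, 0.0419]
tool_rot: [[-0.001, 1.0, 0.0], [1.0, 0.001, 0.0], [0.0, 0.0, -1.0]]
wrist_force: [-0.4, 0.6, 0.0]
finger_gap: 0.0394
gripper_force: 25.0
[0.43041261 0.07019383 0.04186877] [[-7.73610681e-04  9.99999700e-01  2.74812769e-05]
 [ 9.99999700e-01  7.73609959e-04  2.62768025e-05]
 [ 2.62555348e-05  2.75015967e-05 -9.99999999e-01]]
```

```bash
python3 -m handwheel '[[0,0,0,0,0,-0.015,-1],[0,0,0,0,0,-0.035,-1],[0,0,0,0,0,-0.035,-1],[0,0,0,0,0,-0.035,-1],[0,0,0,0,0,-0.035,-1],[0,0,0,-0.016,0.024,-0.015,-1],[0,0,0,-0.016,0.024,0,-1],[0,0,0,-0.016,0.024,0,-1],[0,0,0,-0.016,0.024,0,-1],[0,0,0,0,0,0,-1]]'
python3 -m handwheel '[[0,0,0,0,0,0,-1],[0,0,0,0,0,0,-1],[0,0,0,0,0,0,-1],[0,0,0,0,0,0,-1],[0,0,0,0,0,0,-1],[0,0,0,0,0,0,-1],[0,0,0,0,0,0,-1],[0,0,0,0,0,0,-1],[0,0,0,0,0,0,-1],[0,0,0,0,0,0,-1]]'
python3 - <<'E'
from h import *
s=r.observe();print(s['tcp_pos'],s['wrist_force'],s['q'])
im=snap('wrist');cv2.imwrite('pics/w2.png',im)
P=cloud('wrist')
for lo,hi,R in((.118,.130,.035),(.1225,.130,.03),(.094,.103,.045)):
    m=(P[...,2]>lo)&(P[...,2]<hi)&(np.hypot(P[...,0]-.618,P[...,1]-.006)<R)
    q=P[m];v,u=np.where(m);print(len(q),np.round([q.min(0),q.max(0)],4),u.mean(),v.mean(),cv2.minEnclosingCircle(q[:,:2].astype(np.float32)))
E
```

```text
t: 5.98
tcp_pos: [0.5296, 0.0037, 0.2119]
tool_rot: [[0.002, 1.0, 0.002], [1.0, -0.002, -0.001], [-0.001, 0.002, -1.0]]
wrist_force: [0.8, -0.4, -1.2]
finger_gap: 0.0394
gripper_force: 25.0
t: 6.82
tcp_pos: [0.5265, 0.0063, 0.212]
tool_rot: [[-0.001, 1.0, 0.0], [1.0, 0.001, -0.0], [-0.0, 0.0, -1.0]]
wrist_force: [-0.7, -1.0, -1.5]
finger_gap: 0.04
gripper_force: 25.0
[0.52647319 0.00625334 0.21198112] [-0.66923794 -0.97457766 -1.54208406] [-2.03639638e-01 -4.49751151e-02  1.87325128e+00 -1.71805041e-05
  1.31327134e+00 -2.04410881e-01]
1006 [[ 0.5948 -0.0221  0.118 ]
 [ 0.6437  0.0263  0.1268]] 441.5626242544732 215.39065606361828 ((0.6200956702232361, 0.0033707201946526766), 0.025556296110153198)
612 [[ 0.6006 -0.017   0.1225]
 [ 0.6404  0.0226  0.1268]] 442.12091503267976 215.49019607843138 ((0.6204277873039246, 0.003251047804951668), 0.02026919089257717)
2185 [[ 0.5848 -0.0324  0.094 ]
 [ 0.6556  0.0478  0.1027]] 423.3020594965675 198.4828375286041 ((0.621801495552063, 0.007855123840272427), 0.04055435210466385)
```

View pics/w2.png

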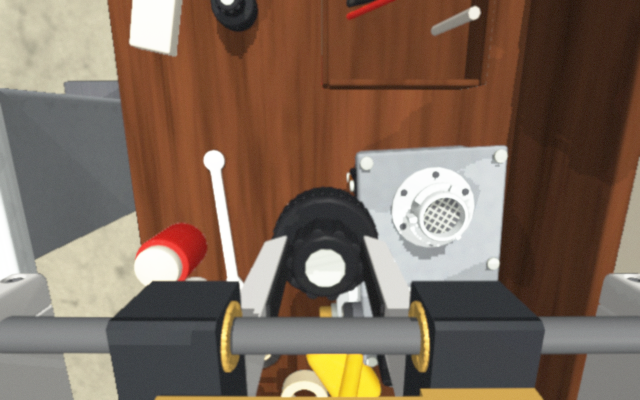

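The neck rim centre measures (0.6204, 0.0033), with its radius of 20.3 mm matching the part. It is seen at (442,215), and the held cap's crown at about (325,240). I'll check where the held cap sits in the tool, using the same camera.

```bash
python3 - <<'E'
from h import *
from scipy.optimize import least_squares
P=cloud('wrist');s=r.observe();T=s['tcp_pos']
Z=P[...,2]
def fit(lo,hi,c,R,r0,ang):
    m=(Z>lo)&(Z<hi)&(np.hypot(P[...,0]-c[0],P[...,1]-c[1])<R)
    q=P[m][:,:2]; a=np.degrees(np.arctan2(q[:,1]-c[1],q[:,0]-c[0]));rr=np.hypot(*(q-c).T)
    e=[]
    for k in range(ang[0],ang[1],6):
        w=(a>=k)&(a<k+6)
        if w.sum()>2: e.append(q[w][rr[w].argmax()])
    e=np.array(e);f=least_squares(lambda p:np.hypot(e[:,0]-p[0],e[:,1]-p[1])-p[2],[*c,r0],loss='soft_l1',f_scale=.0005)
    print(lo,len(e),np.round(f.x,4),'rms',np.std(f.fun).round(5))
fit(.190,.206,T[:2],.036,.031,(0,180))
fit(.190,.206,T[:2],.036,.031,(20,160))
fit(.2215,.232,T[:2],.024,.02,(-180,180))
fit(.118,.13,np.array([.6204,.0033]),.0228,.02,(-180,180))
E
```

```text
0.19 29 [0.5275 0.0061 0.0314] rms 0.00206
0.19 24 [0.5275 0.0058 0.0316] rms 0.0002
0.2215 60 [0.5274 0.0058 0.0195] rms 0.0016
0.118 60 [0.6201 0.0032 0.0201] rms 0.00125
```

```bash
python3 -m handwheel '[[0,0,0,-0.0026,0.018,0,-1],[0,0,0,0,0.025,0,-1],[0,0,0,0,0.025,0,-1],[0,0,0,0,0.0167,0,-1],[0,0,0,0,0.008,0.008,-1],[0,0,0,0,0,0.015,-1],[0,0,0,0,0,0.01,-1],[0,0,0,0,0,0,-1],[0,0,0,0,0,0,-1],[0,0,0,0,0,0,-1]]'
python3 - <<'E'
from h import *
im=snap('wrist');s=r.observe();print(s['tcp_pos'],s['tool_rot'],s['wrist_force'],s['q'][5])
cv2.imwrite('pics/w3.png',cv2.resize(im[120:300,230:470],None,fx=3,fy=3))
snap('scene')
im=np.load('/tmp/scene.npz')['im'];cv2.imwrite('pics/s3.png',cv2.resize(im[110:230,250:390],None,fx=4.5,fy=4.5))
E
```

```text
t: 7.7
tcp_pos: [0.6193, 0.0037, 0.1796]
tool_rot: [[-0.001, 1.0, 0.001], [1.0, 0.001, -0.0], [-0.0, 0.001, -1.0]]
wrist_force: [0.2, -0.6, -2.2]
finger_gap: 0.0392
gripper_force: 25.0
[0.61952478 0.00366094 0.17999751] [[-7.85681188e-04  9.99998520e-01  1.53090014e-03]
 [ 9.99999655e-01  7.86091834e-04 -2.67654811e-04]
 [-2.68857843e-04  1.53068932e-03 -9.99998792e-01]] [-0.64011764  0.1990586  -1.28600781] -0.17764595665692837
```

View pics/s3.png

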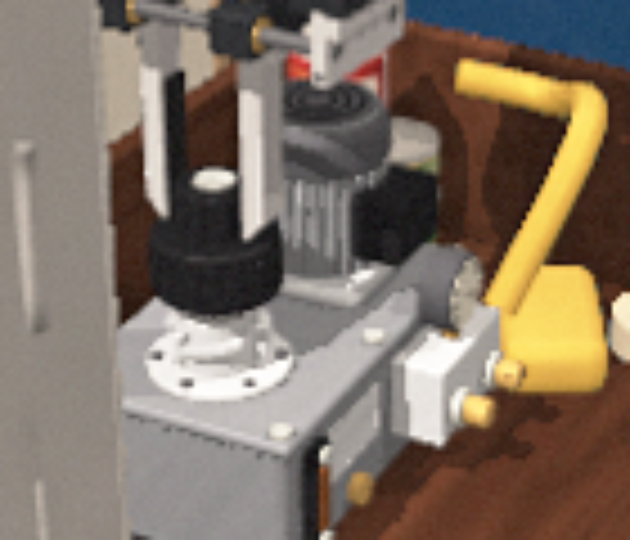

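View pics/w3.png

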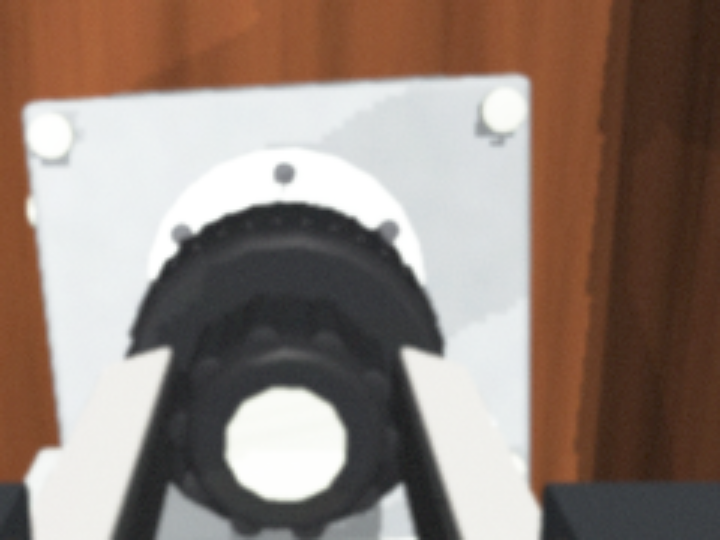

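The cap is centred over the neck and square to it. Lowering it gently.

```bash
python3 -m handwheel '[[0,0,0,0,0,0.004,-1],[0,0,0,0,0,0.003,-1],[0,0,0,0,0,0.003,-1],[0,0,0,0,0,0.001,-1],[0,0,0,0,0,0.001,-1],[0,0,0,0,0,0.0005,-1],[0,0,0,0,0,0.0005,-1],[0,0,0,0,0,0.0005,-1],[0,0,0,0,0,0,-1],[0,0,0,0,0,0,-1]]'
python3 -c "
from cell import r
s=r.observe();print(s['tcp_pos'],s['wrist_force'],s['wrist_torque'])"
```

```text
t: 8.63
tcp_pos: [0.6192, 0.0037, 0.1655]
tool_rot: [[-0.001, 1.0, 0.0], [1.0, 0.001, -0.0], [-0.0, 0.0, -1.0]]
wrist_force: [-0.1, 0.4, -1.0]
finger_gap: 0.0396
gripper_force: 25.0
[0.61922191 0.00372824 0.16551117] [-0.14211016  0.3966734  -1.04055093] [-0.05107453 -0.05741758 -0.03377814]
```

```bash
python3 -m handwheel '[[0,0,0,0,0,0.0005,-1],[0,0,0,0,0,0.0005,-1],[0,0,0,0,0,0.0005,-1],[0,0,0,0,0,0.0005,-1],[0,0,0,0,0,0.0005,-1],[0,0,0,0,0,0.0005,-1],[0,0,0,0,0,0.0005,-1],[0,0,0,0,0,0.0005,-1],[0,0,0,0,0,0,-1],[0,0,0,0,0,0,-1]]'
python3 -c "
from cell import r
s=r.observe();print(s['tcp_pos'],s['wrist_force'],s['wrist_torque'])"
```

```text
t: 9.47
tcp_pos: [0.6192, 0.0037, 0.1614]
tool_rot: [[-0.001, 1.0, -0.0], [1.0, 0.001, 0.0], [0.0, -0.0, -1.0]]
wrist_force: [0.9, 0.4, -2.0]
finger_gap: 0.0394
gripper_force: 25.0
[0.61915016 0.00374523 0.16139646] [ 0.90252332  0.39826272 -2.00765637] [-0.004585   -0.03000774 -0.02467921]
```

Clear so far, with the underside 6.5 mm below the rim and no contact. Creeping down to find the ramps.

```bash
python3 -m handwheel '[[0,0,0,0,0,0.0004,-1],[0,0,0,0,0,0.0004,-1],[0,0,0,0,0,0.0004,-1],[0,0,0,0,0,0.0004,-1],[0,0,0,0,0,0.0004,-1],[0,0,0,0,0,0.0003,-1],[0,0,0,0,0,0,-1],[0,0,0,0,0,0,-1],[0,0,0,0,0,0,-1],[0,0,0,0,0,0,-1]]'
```

```text
t: 10.3
tcp_pos: [0.6192, 0.0037, 0.1592]
tool_rot: [[-0.001, 1.0, 0.0], [1.0, 0.001, -0.0], [-0.0, 0.0, -1.0]]
wrist_force: [-0.6, 0.5, -1.6]
finger_gap: 0.0394
gripper_force: 25.0
```

```bash
python3 -m handwheel '[[0,0,0,0,0,0.0004,-1],[0,0,0,0,0,0.0004,-1],[0,0,0,0,0,0.0004,-1],[0,0,0,0,0,0.0004,-1],[0,0,0,0,0,0.0002,-1],[0,0,0,0,0,0,-1],[0,0,0,0,0,0,-1],[0,0,0,0,0,0,-1],[0,0,0,0,0,0,-1],[0,0,0,0,0,0,-1]]'
```

```text
t: 11.13
tcp_pos: [0.6192, 0.0037, 0.1574]
tool_rot: [[-0.001, 1.0, 0.0], [1.0, 0.001, 0.0], [0.0, 0.0, -1.0]]
wrist_force: [-0.3, 0.3, -0.9]
finger_gap: 0.0401
gripper_force: 25.0
```

```bash
python3 -m handwheel '[[0,0,0,0,0,0.0004,-1],[0,0,0,0,0,0.0004,-1],[0,0,0,0,0,0.0004,-1],[0,0,0,0,0,0.0004,-1],[0,0,0,0,0,0,-1],[0,0,0,0,0,0,-1],[0,0,0,0,0,0,-1],[0,0,0,0,0,0,-1],[0,0,0,0,0,0,-1],[0,0,0,0,0,0,-1]]'
```

```text
t: 11.97
tcp_pos: [0.6192, 0.0037, 0.1558]
tool_rot: [[-0.001, 1.0, 0.0], [1.0, 0.001, 0.0], [0.0, 0.0, -1.0]]
wrist_force: [0.2, -0.6, -1.3]
finger_gap: 0.0398
gripper_force: 25.0
```

```bash
python3 -m handwheel '[[0,0,0,0,0,0.0004,-1],[0,0,0,0,0,0.0004,-1],[0,0,0,0,0,0.0004,-1],[0,0,0,0,0,0.0004,-1],[0,0,0,0,0,0,-1],[0,0,0,0,0,0,-1],[0,0,0,0,0,0,-1],[0,0,0,0,0,0,-1],[0,0,0,0,0,0,-1],[0,0,0,0,0,0,-1]]'
```

```text
t: 12.8
tcp_pos: [0.6192, 0.0037, 0.1542]
tool_rot: [[-0.001, 1.0, 0.0], [1.0, 0.001, -0.0], [-0.0, 0.0, -1.0]]
wrist_force: [-0.2, 0.2, -1.4]
finger_gap: 0.0397
gripper_force: 25.0
```

```bash
python3 -m handwheel '[[0,0,0,0,0,0.0004,-1],[0,0,0,0,0,0.0004,-1],[0,0,0,0,0,0.0004,-1],[0,0,0,0,0,0.0002,-1],[0,0,0,0,0,0,-1],[0,0,0,0,0,0,-1],[0,0,0,0,0,0,-1],[0,0,0,0,0,0,-1],[0,0,0,0,0,0,-1],[0,0,0,0,0,0,-1]]'
```

```text
t: 13.63
tcp_pos: [0.6192, 0.0037, 0.1528]
tool_rot: [[-0.001, 1.0, 0.0], [1.0, 0.001, -0.0], [-0.0, 0.0, -1.0]]
wrist_force: [-1.2, -0.1, -1.5]
finger_gap: 0.0395
gripper_force: 25.0
```

The cap passed -14 mm without touching, so the pins came down in the gaps. To follow the asked order, I'll lift clear, turn forward about 45° in the air so the pins stand over the ramps, set it down there, then back-turn to the drop.

```bash
python3 -m handwheel '[[0,0,0,0,0,-0.003,-1],[0,0,0,0,0,-0.003,-1],[0,0,0,0,0,-0.003,-1],[0,0,0,0,0,-0.001,-1],[0,0,0,0,0,0,-1],[0,0,5,0,0,0,-1],[0,0,5,0,0,0,-1],[0,0,5,0,0,0,-1],[0,0,5,0,0,0,-1],[0,0,5,0,0,0,-1]]'
python3 -m handwheel '[[0,0,5,0,0,0,-1],[0,0,5,0,0,0,-1],[0,0,5,0,0,0,-1],[0,0,5,0,0,0,-1],[0,0,0,0,0,0.0005,-1],[0,0,0,0,0,0.001,-1],[0,0,0,0,0,0.001,-1],[0,0,0,0,0,0,-1],[0,0,0,0,0,0,-1],[0,0,0,0,0,0,-1]]'
```

```text
t: 14.47
tcp_pos: [0.6191, 0.0037, 0.1627]
tool_rot: [[0.426, 0.905, -0.0], [0.905, -0.426, 0.0], [-0.0, -0.0, -1.0]]
wrist_force: [-0.5, -0.2, -2.1]
finger_gap: 0.0398
gripper_force: 25.0
t: 15.3
tcp_pos: [0.6192, 0.0037, 0.1602]
tool_rot: [[0.706, 0.708, -0.0], [0.708, -0.706, 0.0], [0.0, -0.0, -1.0]]
wrist_force: [0.5, 0.0, -1.5]
finger_gap: 0.0395
gripper_force: 25.0
```

Now creeping down to contact on the ramps (expected at TCP z of about 0.157 to 0.158).

```bash
python3 -m handwheel '[[0,0,0,0,0,0.0004,-1],[0,0,0,0,0,0.0004,-1],[0,0,0,0,0,0.0004,-1],[0,0,0,0,0,0.0004,-1],[0,0,0,0,0,0,-1],[0,0,0,0,0,0,-1],[0,0,0,0,0,0,-1],[0,0,0,0,0,0,-1],[0,0,0,0,0,0,-1],[0,0,0,0,0,0,-1]]'
```

```text
t: 16.13
tcp_pos: [0.6192, 0.0037, 0.1587]
tool_rot: [[0.707, 0.708, 0.0], [0.708, -0.707, -0.0], [0.0, 0.0, -1.0]]
wrist_force: [0.7, -0.2, -1.2]
finger_gap: 0.0393
gripper_force: 25.0
```

```bash
python3 -m handwheel '[[0,0,0,0,0,0.0003,-1],[0,0,0,0,0,0.0003,-1],[0,0,0,0,0,0.0003,-1],[0,0,0,0,0,0.0003,-1],[0,0,0,0,0,0,-1],[0,0,0,0,0,0,-1],[0,0,0,0,0,0,-1],[0,0,0,0,0,0,-1],[0,0,0,0,0,0,-1],[0,0,0,0,0,0,-1]]'
```

```text
t: 16.97
tcp_pos: [0.6192, 0.0037, 0.1575]
tool_rot: [[0.707, 0.708, 0.0], [0.708, -0.707, 0.0], [0.0, 0.0, -1.0]]
wrist_force: [-0.4, 0.3, -1.0]
finger_gap: 0.0396
gripper_force: 25.0
```

```bash
python3 -m handwheel '[[0,0,0,0,0,0.0003,-1],[0,0,0,0,0,0.0003,-1],[0,0,0,0,0,0.0003,-1],[0,0,0,0,0,0.0003,-1],[0,0,0,0,0,0,-1],[0,0,0,0,0,0,-1],[0,0,0,0,0,0,-1],[0,0,0,0,0,0,-1],[0,0,0,0,0,0,-1],[0,0,0,0,0,0,-1]]'
```

```text
t: 17.8
tcp_pos: [0.6194, 0.0038, 0.1568]
tool_rot: [[0.706, 0.708, 0.0], [0.708, -0.706, -0.0], [0.0, 0.0, -1.0]]
wrist_force: [-2.3, 0.4, 5.6]
finger_gap: 0.0394
gripper_force: 25.0
```

Contact at -11 mm with a press of about 6 N, so the pins are on the ramps. Back-turning while following the climb.

```bash
python3 -m handwheel '[[0,0,-4,0,0,-0.0003,-1],[0,0,-4,0,0,-0.0003,-1],[0,0,-4,0,0,-0.0003,-1],[0,0,-4,0,0,-0.0003,-1],[0,0,-4,0,0,-0.0003,-1],[0,0,0,0,0,0,-1],[0,0,0,0,0,0,-1],[0,0,0,0,0,0,-1],[0,0,0,0,0,0,-1],[0,0,0,0,0,0,-1]]'
```

```text
t: 18.63
tcp_pos: [0.6201, 0.0037, 0.1586]
tool_rot: [[0.422, 0.907, 0.003], [0.907, -0.422, -0.0], [0.001, 0.002, -1.0]]
wrist_force: [-0.1, 1.4, 5.9]
finger_gap: 0.0394
gripper_force: 25.0
```

```bash
python3 -m handwheel '[[0,0,-4,0,0,-0.0003,-1],[0,0,-4,0,0,-0.0003,-1],[0,0,-4,0,0,-0.0003,-1],[0,0,-4,0,0,-0.0003,-1],[0,0,0,0,0,0,-1],[0,0,0,0,0,0,-1],[0,0,0,0,0,0,-1],[0,0,0,0,0,0,-1],[0,0,0,0,0,0,-1],[0,0,0,0,0,0,-1]]'
```

```text
t: 19.47
tcp_pos: [0.6193, 0.0037, 0.1589]
tool_rot: [[0.156, 0.988, 0.0], [0.988, -0.156, -0.0], [-0.0, 0.0, -1.0]]
wrist_force: [1.1, -0.6, 0.5]
finger_gap: 0.0391
gripper_force: 25.0
```

```bash
python3 -m handwheel '[[0,0,-3,0,0,0.0001,-1],[0,0,-3,0,0,0.0002,-1],[0,0,0,0,0,0.0002,-1],[0,0,0,0,0,0.0003,-1],[0,0,0,0,0,0.0003,-1],[0,0,0,0,0,0,-1],[0,0,0,0,0,0,-1],[0,0,0,0,0,0,-1],[0,0,0,0,0,0,-1],[0,0,0,0,0,0,-1]]'
```

```text
t: 20.3
tcp_pos: [0.6192, 0.0037, 0.1579]
tool_rot: [[0.052, 0.999, -0.0], [0.999, -0.052, -0.0], [-0.0, -0.0, -1.0]]
wrist_force: [-0.2, -0.4, -0.6]
finger_gap: 0.0396
gripper_force: 25.0
```

The cap has dropped off the ramp start and is free again. Following it down into the gap.

```bash
python3 -m handwheel '[[0,0,-2,0,0,0.001,-1],[0,0,-1,0,0,0.001,-1],[0,0,0,0,0,0.001,-1],[0,0,0,0,0,0.001,-1],[0,0,0,0,0,0.001,-1],[0,0,0,0,0,0.001,-1],[0,0,0,0,0,0.0005,-1],[0,0,0,0,0,0,-1],[0,0,0,0,0,0,-1],[0,0,0,0,0,0,-1]]'
```

```text
t: 21.13
tcp_pos: [0.6192, 0.0038, 0.1514]
tool_rot: [[-0.001, 1.0, 0.0], [1.0, 0.001, 0.0], [0.0, 0.0, -1.0]]
wrist_force: [-0.4, -0.4, -1.4]
finger_gap: 0.0393
gripper_force: 25.0
```

```bash
python3 -m handwheel '[[0,0,0,0,0,0.0004,-1],[0,0,0,0,0,0.0004,-1],[0,0,0,0,0,0.0004,-1],[0,0,0,0,0,0.0004,-1],[0,0,0,0,0,0.0004,-1],[0,0,0,0,0,0,-1],[0,0,0,0,0,0,-1],[0,0,0,0,0,0,-1],[0,0,0,0,0,0,-1],[0,0,0,0,0,0,-1]]'
```

```text
t: 21.97
tcp_pos: [0.6192, 0.0037, 0.1494]
tool_rot: [[-0.001, 1.0, 0.0], [1.0, 0.001, -0.0], [-0.0, 0.0, -1.0]]
wrist_force: [-0.6, -0.0, 0.6]
finger_gap: 0.0393
gripper_force: 25.0
```

The seal is touching at -18.5 mm. Screwing forward now.

```bash
python3 -m handwheel '[[0,0,5,0,0,0.0001,-1],[0,0,5,0,0,0.0001,-1],[0,0,5,0,0,0.0001,-1],[0,0,5,0,0,0.0001,-1],[0,0,5,0,0,0.0002,-1],[0,0,5,0,0,0.0003,-1],[0,0,0,0,0,0.0003,-1],[0,0,0,0,0,0,-1],[0,0,0,0,0,0,-1],[0,0,0,0,0,0,-1]]'
python3 -c "
from cell import r
s=r.observe();print(s['wrist_torque'],s['q'][5])"
```

```text
t: 22.8
tcp_pos: [0.6196, 0.0036, 0.1486]
tool_rot: [[0.498, 0.867, 0.001], [0.867, -0.498, -0.0], [0.0, 0.001, -1.0]]
wrist_force: [0.8, -0.9, 1.2]
finger_gap: 0.0395
gripper_force: 25.0
[-0.09670191 -0.03852103  0.02236768] 0.3447131908565321
```

```bash
python3 -m handwheel '[[0,0,5,0,0,0.0004,-1],[0,0,5,0,0,0.0004,-1],[0,0,5,0,0,0.0004,-1],[0,0,5,0,0,0.0004,-1],[0,0,0,0,0,0,-1],[0,0,0,0,0,0,-1],[0,0,0,0,0,0,-1],[0,0,0,0,0,0,-1],[0,0,0,0,0,0,-1],[0,0,0,0,0,0,-1]]'
python3 -c "
from cell import r
s=r.observe();print(s['wrist_torque'],s['q'][5])"
```

```text
t: 23.63
tcp_pos: [0.6198, 0.0037, 0.1472]
tool_rot: [[0.764, 0.645, 0.002], [0.645, -0.764, -0.0], [0.001, 0.001, -1.0]]
wrist_force: [0.8, 0.2, 3.6]
finger_gap: 0.0392
gripper_force: 25.0
[-0.03025904 -0.04800857 -0.00634065] 0.6932771060046584
```

```bash
python3 -m handwheel '[[0,0,4,0,0,0.0003,-1],[0,0,4,0,0,0.0003,-1],[0,0,4,0,0,0.0003,-1],[0,0,4,0,0,0.0003,-1],[0,0,4,0,0,0.0003,-1],[0,0,0,0,0,0,-1],[0,0,0,0,0,0,-1],[0,0,0,0,0,0,-1],[0,0,0,0,0,0,-1],[0,0,0,0,0,0,-1]]'
python3 -c "
from cell import r
s=r.observe();print(s['wrist_torque'],s['q'][5])"
```

```text
t: 24.47
tcp_pos: [0.6198, 0.0037, 0.1461]
tool_rot: [[0.939, 0.344, 0.002], [0.344, -0.939, -0.0], [0.001, 0.001, -1.0]]
wrist_force: [-0.8, 0.4, 6.3]
finger_gap: 0.0393
gripper_force: 25.0
[ 0.02080188  0.13342332 -0.03555971] 1.0424848038189478
```

```bash
python3 -m handwheel '[[0,0,2,0,0,0.0002,-1],[0,0,2,0,0,0.0001,-1],[0,0,2,0,0,0.0001,-1],[0,0,2,0,0,0.0001,-1],[0,0,2,0,0,0.0001,-1],[0,0,2,0,0,0,-1],[0,0,0,0,0,0,-1],[0,0,0,0,0,0,-1],[0,0,0,0,0,0,-1],[0,0,0,0,0,0,-1]]'
python3 -c "
from cell import r
s=r.observe();print(s['wrist_torque'],s['q'][5])"
```

```text
t: 25.3
tcp_pos: [0.6197, 0.0037, 0.1455]
tool_rot: [[0.99, 0.142, 0.001], [0.142, -0.99, -0.0], [0.001, 0.0, -1.0]]
wrist_force: [0.5, 0.8, 6.6]
finger_gap: 0.0394
gripper_force: 25.0
[0.03895246 0.28373561 0.05805311] 1.2516921320195797
```

```bash
python3 -m handwheel '[[0,0,2,0,0,0,-1],[0,0,2,0,0,0,-1],[0,0,2,0,0,0,-1],[0,0,2,0,0,0,-1],[0,0,0,0,0,0,-1],[0,0,0,0,0,0,-1],[0,0,0,0,0,0,-1],[0,0,0,0,0,0,-1],[0,0,0,0,0,0,-1],[0,0,0,0,0,0,-1]]'
python3 - <<'E'
from h import *
s=r.observe();print(s['wrist_torque'],s['q'][5])
im=snap('wrist');cv2.imwrite('pics/w4.png',cv2.resize(im[120:300,230:470],None,fx=3,fy=3))
E
```

```text
t: 26.13
tcp_pos: [0.6198, 0.0038, 0.1455]
tool_rot: [[1.0, 0.004, 0.001], [0.004, -1.0, -0.0], [0.001, 0.0, -1.0]]
wrist_force: [-0.5, 0.7, 7.5]
finger_gap: 0.0394
gripper_force: 25.0
[0.1048035  0.16437441 0.41915451] 1.3903831618335645
```

View pics/w4.png

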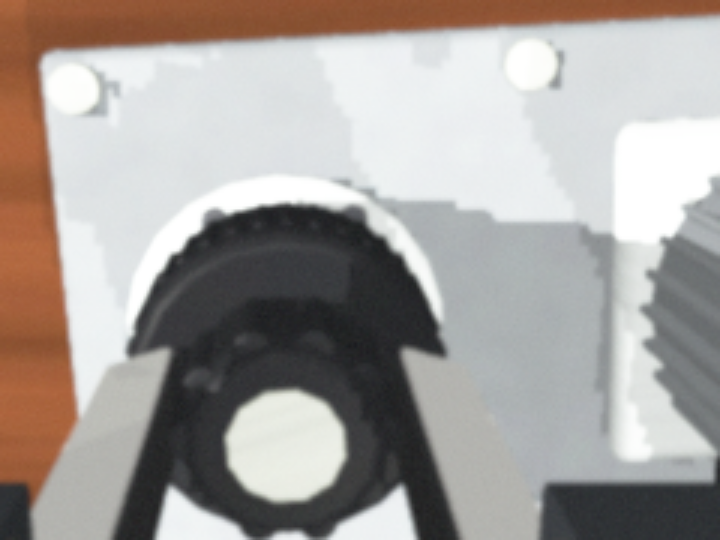

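The cap is low over the flange in this view. The torque is rising (0.42 N m) at -22.4 mm, so it is at or near the stop. A few more degrees will confirm it.

```bash
python3 -m handwheel '[[0,0,1.5,0,0,0,-1],[0,0,1.5,0,0,0,-1],[0,0,1.5,0,0,0,-1],[0,0,1.5,0,0,0,-1],[0,0,0,0,0,0,-1],[0,0,0,0,0,0,-1],[0,0,0,0,0,0,-1],[0,0,0,0,0,0,-1],[0,0,0,0,0,0,-1],[0,0,0,0,0,0,-1]]'
python3 -c "
from cell import r
s=r.observe();print(s['wrist_torque'],s['q'][5],s['tcp_pos'],s['tool_rot'][:,0])"
```

```text
t: 27.02
tcp_pos: [0.6198, 0.0037, 0.1455]
tool_rot: [[0.995, -0.1, 0.002], [-0.1, -0.995, -0.001], [0.002, 0.0, -1.0]]
wrist_force: [-0.9, 0.9, 6.4]
finger_gap: 0.0394
gripper_force: 25.0
[0.05364809 0.17736188 0.52107026] 1.4948532201622196 [0.6197754  0.00373769 0.14547555] [ 0.99495626 -0.10029728  0.00157967]
```

```bash
python3 -m handwheel '[[0,0,1.5,0,0,0,-1],[0,0,1.5,0,0,0,-1],[0,0,1.5,0,0,0,-1],[0,0,1.5,0,0,0,-1],[0,0,0,0,0,0,-1],[0,0,0,0,0,0,-1],[0,0,0,0,0,0,-1],[0,0,0,0,0,0,-1],[0,0,0,0,0,0,-1],[0,0,0,0,0,0,-1]]'
python3 - <<'E'
from h import *
s=r.observe();print(s['wrist_torque'],s['q'][5],s['tcp_pos'],s['tool_rot'][:,0])
im=snap('wrist');cv2.imwrite('pics/w5.png',cv2.resize(im[120:300,230:470],None,fx=3,fy=3))
E
```

```text
t: 27.85
tcp_pos: [0.6199, 0.0037, 0.1455]
tool_rot: [[0.979, -0.204, 0.002], [-0.204, -0.979, -0.001], [0.002, 0.0, -1.0]]
wrist_force: [0.8, -0.0, 6.3]
finger_gap: 0.04
gripper_force: 25.0
[0.05708204 0.03495231 0.49987419] 1.5994861734985513 [0.61992185 0.00369152 0.14547689] [ 0.97903854 -0.20366498  0.00202983]
```

View pics/w5.png

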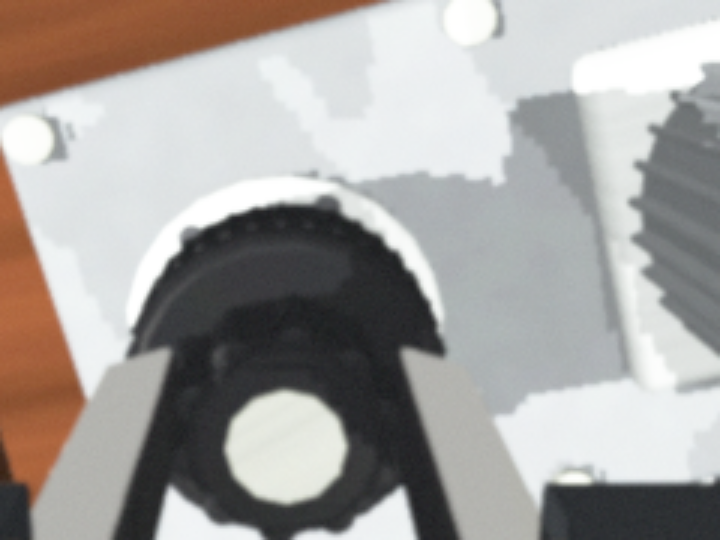

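The torque has levelled off at about 0.5 N m. The flutes have moved round relative to the fingers, so the knob is slipping at the stop, with the cap at -22.4 mm: it is home. Releasing and retreating upward, opening only partly because the motor is close by.

```bash
python3 -m handwheel '[[0,0,0,0,0,0,0.3],[0,0,0,0,0,0,0.3],[0,0,0,0,0,0,0.3],[0,0,0,0,0,0,0.3],[0,0,0,0,0,0,0.3],[0,0,0,0,0,0,0.3],[0,0,0,0,0,0,0.3],[0,0,0,0,0,0,0.3],[0,0,0,0,0,0,0.3],[0,0,0,0,0,0,0.3]]'
python3 -m handwheel '[[0,0,0,0,0,-0.005,0.3],[0,0,0,0,0,-0.01,0.3],[0,0,0,0,0,-0.015,0.3],[0,0,0,0,0,-0.02,0.3],[0,0,0,0,0,-0.02,0.3],[0,0,0,0,0,-0.02,0.3],[0,0,0,0,0,-0.02,0.3],[0,0,0,0,0,-0.01,0.3],[0,0,0,0,0,0,0.3],[0,0,0,0,0,0,0.3]]'
python3 - <<'E'
from h import *
im=snap('wrist');cv2.imwrite('pics/w6.png',im)
P=cloud('wrist')
d=np.hypot(P[...,0]-.62,P[...,1]-.0037)
q=P[(d<.012)&(P[...,2]>.1)];print('knob top',np.median(q,0),len(q))
for a in range(0,360,45):
    m=(np.hypot(P[...,0]-.62-.0255*np.cos(np.radians(a)),P[...,1]-.0037-.0255*np.sin(np.radians(a)))<.003)&(P[...,2]>.11)
    print(a,m.sum(),np.round(np.median(P[m][:,2]),4) if m.sum() else 0)
E
```

```text
t: 28.73
tcp_pos: [0.6192, 0.0037, 0.1445]
tool_rot: [[0.978, -0.207, 0.0], [-0.207, -0.978, 0.0], [0.0, -0.0, -1.0]]
wrist_force: [0.5, -0.3, -0.1]
finger_gap: 0.0615
gripper_force: 0.0
t: 29.57
tcp_pos: [0.6193, 0.0037, 0.2649]
tool_rot: [[0.978, -0.207, 0.001], [-0.207, -0.978, -0.0], [0.001, -0.0, -1.0]]
wrist_force: [-0.6, -0.2, -0.2]
finger_gap: 0.061
gripper_force: 0.0
knob top [0.62023381 0.00365096 0.15814797] 624
0 571 0.3705
45 38 0.133
90 33 0.1334
135 17 0.133
180 26 0.1332
225 27 0.1331
270 35 0.1334
315 201 0.3707
```

View pics/w6.png

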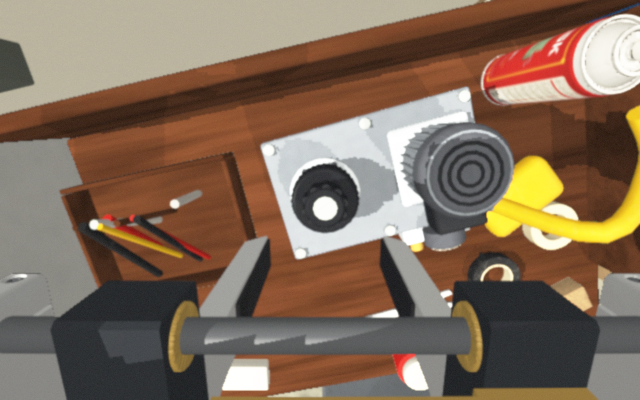

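The cap sits level on the neck at about (325,195). The crown measures 0.133 m (0.134 expected at home) and the knob top 0.158 m (0.1585 expected). Nothing else visible was moved.

```bash
python3 -c "
from cell import r
print(r.hand_in())"
```

```text
the job is handed in; nothing more can be done
None
```

The filler cap is screwed home on the neck at about 22.4 mm below the rim (22.5 mm is fully home), sitting level and let go after 29.6 s; the first lowering went straight into the thread gaps, so I lifted it, set it on the ramps and back-turned to the drop before screwing it down.

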